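Set a glass sample vial in its clamp holder with a quarter turn of slack

TASK

Mount the glass sample vial for inspection: pick it up with a light grip and stand it upright in the nest of the vial holder, between the jaw and the two short posts, and let go of it there without dropping it. Turn the holder's thumbscrew clockwise until it seats with the jaw snug on the glass, then back it off a quarter turn so that the vial can be spun but not fall, and finish with the gripper still holding the thumbscrew at that setting. Leave the other things on the bench where they are.

Things in the scene. Friction and masses are not known exactly. Their poses are not given: they have to be found in the camera images.
- vial_center (a point): centre of the loose glass vial to be mounted: upright capped cylinder, 20 mm in diameter over its whole height of 50 mm, about 25 g, clear glass with a ribbed grey cap on the top 15 mm; it stands on the bench. The point is on its axis, 25 mm above its underside. Thin glass: a grip of 5 to 10 N is plenty, over 20 N breaks it
- holder: the vial holder, fixed to the bench: flat grey base 176 x 56 x 10 mm, origin under its centre. Along its x axis: thumbscrew at -42 mm (on a block 28 mm high), jaw guide at +10 mm (26 mm high), nest at +50 mm. y is level across the base, z up. Across y the nest is open: fingers can hold the vial there on its two y sides, also low down
- holder_nest (a point): where the clamped vial's centre belongs, 35 mm above the bench (the vial stands on the base); axes as holder. Two pale round posts touch the vial on its +x side: 10 mm in diameter, tops 25 mm above the bench, axes 11.8 mm along x and 9.2 mm to either side in y. On its -x side is the jaw's nose. A vial set down off the middle by up to 2 mm in y is drawn in by the jaw
- jaw: the holder's sliding steel jaw; its pale nose, a shallow vee 16 mm wide, reaches 23.5 mm above the bench. The screw drives it along x, 8 mm a turn: with the screw at angle a (rad) the nose stands 1.27 mm x a short of the clamped vial, so the vial may be set down that far, less 1 mm, towards -x of its place and is pushed home. Origin under the holder's centre, but moving with the jaw
- screw_head (a point): centre of the thumbscrew's round black ribbed head, 26 mm in diameter, 22 mm tall (39 to 61 mm above the bench), on its upright axis, 92 mm from the nest along the holder's -x. It can be gripped across any diameter from above; it does not rise or sink. Friction (0.03 N m) keeps it where it is left. Its x axis is the index line on its top
- screw (a joint): angle of the thumbscrew in rad: 0 = seated, a firm stop that can be felt (a wedge bottoms with the jaw snug on the vial, so the glass is not overloaded); positive = backed off, counter-clockwise from above, at most 5. Turning clockwise lowers it. A grip of 10 to 20 N turns the head and slips harmlessly once it is seated; how far it slipped shows only here or on the index line
- loupe_center (a point): centre of a black eye loupe, 35 mm in diameter and 27 mm tall, standing loose on the bench; leave it alone
- pot_center (a point): centre of a small round pot with a screw lid, 52 mm in diameter and 50 mm tall, standing loose on the bench; leave it alone

How it is judged:
By the outcome, as a careful person would: the job done as asked, in the order asked, and still so for the second after the job is handed in, while the arm keeps its last pose, push and grip.
It also fails if it takes over 64 s, if anything falls off the work surface, if the arm or the gripper's body presses on something with over 40 N, if the wrist force passes 120 N, or if a joint passes its speed limit or range.

ROBOT

A 6-joint arm with a two-finger parallel gripper is mounted at the origin on a cart in front of the work surface, level with it; the furniture and walls round the work are solid. World frame = base frame: x ahead of the robot, y to its left, z up, the work surface at z = 0. Lengths are in m, angles in rad, forces in N, time in s.
With the tool pointing down it reaches from about 0.325 to 0.775 m from the base axis. Payload 5.5 kg.
Tool frame: the origin (TCP) lies at the very end of the fingers, on their centre line; the grasp point (between the pads) lies 19 mm behind it; z points along the fingers, y is the direction in which the jaws open and shut (so a half turn about z gives the same grasp; the last joint's range is limited). The gripper opens to 85 mm and grips with 20 to 120 N. Pads are 22 mm wide; open, the fingers measure 114 mm over their backs; the gripper's body (76 mm by 85 mm) begins 54 mm behind the grasp point. The pads swing forward as they close: fully open they stand 13 mm farther back than shut.
Start: joints at [1.216, 0.091, 1.231, -0, 1.82, -0.057], TCP at [0.176, 0.574, 0.231] pointing down, gripper open.
Joint ranges: [-2.87, 2.87], [-0.86, 2.18], [0.17, 2.46], [-1.51, 4.65], [0.06, 2.69], [-2.65, 2.65]. Speed limits (rad/s): [2.57, 2.57, 3.01, 3.14, 3.14, 3.14].

INTERFACE

Orientations are given as a 3x3 rotation matrix whose columns are the frame's x, y, z axes.
In Python, from workcell import monitor, vision, bot gives the robot as it stands.
- The arm moves only by the tool drive_tool, never from a script. Its argument "plan" is one flat list of numbers, 7 for each row, row after row: the closure, from -1 (fully open) to 1 (shut), so that 0 is half open, then the shift along the tool's x, y, z in cm, then the turn, a rotation vector about the tool's x, y, z in degrees. In form: [fingers, dx, dy, dz, rx, ry, rz, fingers, dx, dy, dz, rx, ry, rz, ...]. A call has 1 to 12 rows; each row shifts and turns the commanded pose from where the row before left it, along the tool's axes as they then stand; what a row does not reach is not made up. A row lasts 1/12 s, in which the tool goes at most 41.7 mm and 7.16 degrees, less where a joint would pass 70% of its speed; a pose out of reach is approached as far as the arm can. A call with a gripper value outside its range is refused whole. The fingers move at their own pace and stop on an object; the grip force is fixed at half the most. Time passes only in rows, so rows that do not move let the fingers close. It gives the time, the measured TCP pose, the force and the opening at its end, in the units of the state.
- monitor.read_state(): the state, without advancing time (a new reading comes with each control period).
- vision.camera(name): name is "side" or "top" or "wrist"; returns (picture, depth): 480x640x3 uint8, red, green, blue; 480x640 float32, m along the optical axis (not along the pixel's ray), 0 where there is no reading.
- vision.calibration(name): a dict with "fx", "fy", "cx", "cy" (pixels), "origin" and "attitude" of the camera in the world; the wrist camera has in their place "tool_from_camera" (4x4, takes a point from camera to tool coordinates, whose origin is the TCP and whose axes are the flange's). Camera axes: x right, y up, looking along -z (the intrinsics and any distortion apply to the point x, -y, -z); pixel columns grow to the right and rows downward; lengths in m; the calibration is good to about 2 mm. The wrist camera is an equidistant fisheye: a pixel r from the principal point sees the ray r / f radians off the axis. A picture is of the moment at which its call begins: read the wrist's pose just before it. calibration takes no time and is no camera call.
- bot.sign_off(): hands the job in, once; it reports no verdict.
The state is a dict: "t": time; "joints": joint angles; "joint_velocities": joint speeds; "tau": joint torques, N m; "eef_pos": TCP position; "orientation": TCP orientation; "ft_force": force on the tool from outside, world axes, zero at the start; "wrist_torque": the same for the moment, N m; "opening": finger opening in m.
Only numpy, scipy, OpenCV 4.12 (cv2) and the standard library are available. Lean on these libraries where they do the work, as an engineer would, in place of code of your own. Each camera call takes 0.05 s, during which the arm holds its last target. There are 200 camera calls.

## Working session

There is one attempt and no reset: what is moved stays moved. The work goes in short steps, Python scripts to look and compute and a tool call to move; the robot and the scene stay as the last step left them, time stands still between calls to the robot, and variables do not carry over. Pictures are saved under pics/ and viewed, about 8 in all and at most 12, crops included, and the job is handed in when it is done.

Besides the shell and the picture viewer there is one more tool, called after ">>>" as name(argument=value, ...), one argument or row to a line, values as JSON. drive_tool: Moves the arm, as the interface text tells. Its arguments: {"type":"object","properties":{"plan":{"type":"array"}},"required":["plan"]}

```bash
ls; mkdir -p pics; cat > h.py <<'E'
import numpy as np, cv2
from workcell import monitor, vision, bot
np.set_printoptions(precision=4,suppress=True)
def save(n,p): cv2.imwrite(f'pics/{n}.png',p[...,::-1])
def pts(cal,d):
    v,u=np.mgrid[:480,:640]
    P=np.stack([(u-cal['cx'])/cal['fx']*d,-(v-cal['cy'])/cal['fy']*d,-d],-1)
    return P@np.array(cal['attitude']).T+np.array(cal['origin'])
E
python3 - <<'E'
from h import *
for n in ('top','side'):
    c=vision.calibration(n); print(n,c)
    p,d=vision.camera(n); save(n+'0',p); np.savez(n+'0',p=p,d=d)
s=monitor.read_state(); print(s)
print(vision.calibration('wrist'))
E
```

```text
pics
top {'fx': 443.0121327538866, 'fy': 443.0121327538866, 'cx': 315.82568502468166, 'cy': 238.31706652022254, 'origin': array([ 0.4401, -0.001 ,  1.116 ]), 'attitude': array([[ 0.0008,  0.9937, -0.1122],
       [-0.9999,  0.0024,  0.0143],
       [ 0.0145,  0.1121,  0.9936]])}
side {'fx': 564.7349135774458, 'fy': 564.7349135774458, 'cx': 319.20729074183237, 'cy': 235.5350117329294, 'origin': array([0.232 , 0.8542, 0.7136]), 'attitude': array([[-0.9359,  0.1952, -0.2932],
       [-0.352 , -0.5448,  0.7611],
       [-0.0111,  0.8155,  0.5786]])}
{'t': 0.1, 'joints': array([ 1.2163,  0.0918,  1.2318,  0.    ,  1.8198, -0.0567]), 'joint_velocities': array([-0.0014, -0.0034, -0.005 ,  0.0005, -0.0012, -0.0008]), 'tau': array([  0.0014, -46.0218, -41.922 ,  -0.0002,   0.0106,  -0.    ]), 'eef_pos': array([0.1759, 0.5733, 0.2302]), 'orientation': array([[-0.956 ,  0.2934, -0.0006],
       [ 0.2934,  0.956 , -0.0017],
       [ 0.0001, -0.0018, -1.    ]]), 'ft_force': array([ 0.5325, -0.0898,  0.4924]), 'wrist_torque': array([ 0.0008, -0.0098, -0.0509]), 'opening': 0.08547293959777814}
{'fx': 371.64829954431775, 'fy': 371.64829954431775, 'cx': 327.9550892046942, 'cy': 240.17659533806992, 'tool_from_camera': array([[ 0.0003,  0.9483,  0.3175,  0.0832],
       [ 1.    , -0.0003,  0.0001, -0.0005],
       [ 0.0002,  0.3175, -0.9483, -0.143 ],
       [ 0.    ,  0.    ,  0.    ,  1.    ]])}
```

View pics/top0.png

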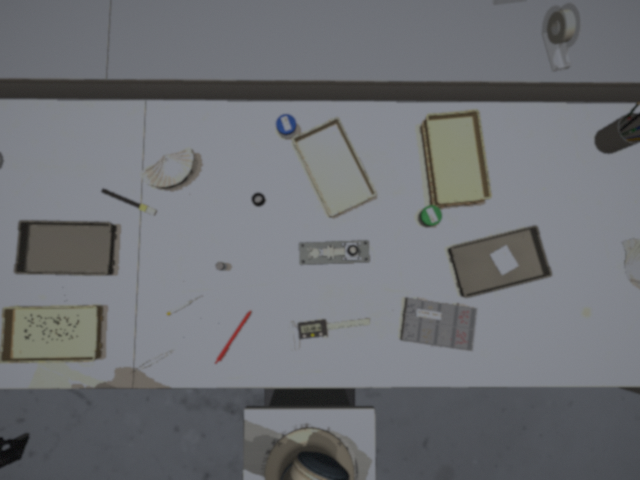

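View pics/side0.png

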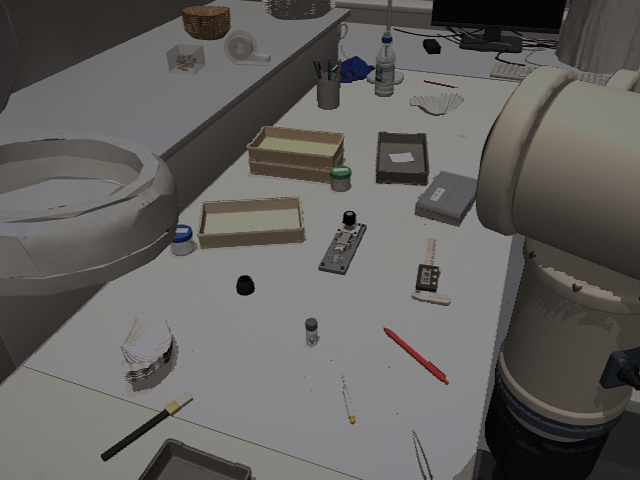

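```bash
python3 - <<'E'
from h import *
def ray(c,u,v,z):
    r=np.array(c['attitude'])@[(u-c['cx'])/c['fx'],-(v-c['cy'])/c['fy'],-1]
    o=np.array(c['origin']); return o+r*(z-o[2])/r[2]
c=vision.calibration('top'); f=np.load('top0.npz'); p,d=f['p'],f['d']
P=pts(c,d); z=P[...,2]
for nm,(u0,u1,v0,v1),zr in [('vial',(205,240,250,285),(.03,.07)),('screw',(335,372,235,268),(.045,.08)),('base',(290,380,230,275),(.004,.016)),('jawetc',(290,345,235,268),(.017,.04)),('loupe',(245,272,185,212),(.015,.05))]:
    m=np.zeros(z.shape,bool); m[v0:v1,u0:u1]=1; m&=(z>zr[0])&(z<zr[1]); q=P[m]
    print(nm,len(q),np.median(q,0),q.min(0),q.max(0))
    r=cv2.minAreaRect(q[:,:2].astype(np.float32)); print(r)
print('table z',np.median(z[280:290,250:290]))
print(ray(c,222,266,.04),ray(c,352,251,.061))
cs=vision.calibration('side'); print('side vial cap',ray(cs,312,320,.05),'screw top',ray(cs,349,213,.061))
E
python3 -c "
import cv2
a=cv2.imread('pics/top0.png')[230:275,290:380];b=cv2.imread('pics/side0.png')[200:280,310:380]
a=cv2.resize(a,(800,400),interpolation=cv2.INTER_CUBIC)
cv2.imwrite('pics/crop.png',cv2.convertScaleAbs(a,alpha=1.5))"
```

```text
vial 64 [0.4933 0.2161 0.0484] [0.4859 0.2065 0.0323] [0.5029 0.2264 0.0512]
((0.49444204568862915, 0.21642379462718964), (0.01688186638057232, 0.01980709657073021), 0.9280576705932617)
screw 102 [ 0.5313 -0.1028  0.0602] [ 0.5194 -0.1148  0.0459] [ 0.5438 -0.0907  0.0649]
((0.531563937664032, -0.10275440663099289), (0.02416890487074852, 0.024216201156377792), 89.24708557128906)
base 1060 [ 0.5281 -0.0398  0.0091] [ 0.4759 -0.1735  0.004 ] [0.5768 0.048  0.0159]
((0.5278264284133911, -0.06285493075847626), (0.22230841219425201, 0.09962805360555649), 88.91709899902344)
jawetc 276 [ 0.5297 -0.0542  0.0228] [ 0.5096 -0.0871  0.0171] [0.5523 0.0051 0.0313]
((0.5318335890769958, -0.040792398154735565), (0.09214838594198227, 0.04263896495103836), 88.74510955810547)
loupe 70 [0.6593 0.1283 0.0223] [0.6481 0.1158 0.0151] [0.6788 0.1468 0.0292]
((0.6636020541191101, 0.13027730584144592), (0.029011154547333717, 0.031024331226944923), 18.16620445251465)
table z -0.0007692541630088812
[0.4936 0.2105 0.04  ] [ 0.5289 -0.1027  0.061 ]
side vial cap [0.4934 0.2145 0.05  ] screw top [ 0.5323 -0.1027  0.061 ]
```

View pics/crop.png

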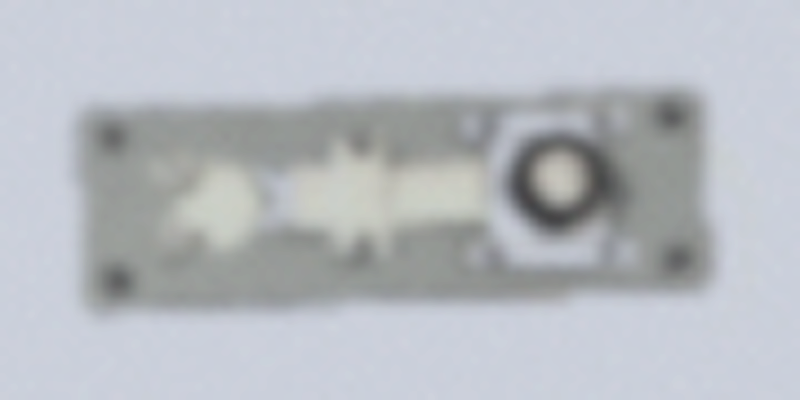

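>>> drive_tool(
  plan=[0,-3.4,-2.07,0,0,0,0,0,-3.4,-2.07,0,0,0,0,0,-3.4,-2.07,0,0,0,0,0,-3.4,-2.07,0,0,0,0,0,-3.4,-2.07,0,0,0,0,0,-3.4,-2.07,0,0,0,0,0,-3.4,-2.07,0,0,0,0,0,-3.4,-2.07,0,0,0,0,0,-3.4,-2.07,0,0,0,0,0,-3.4,-2.07,0,0,0,0,0,-3.4,-2.07,0,0,0,0,0,-3.4,-2.07,0,0,0,0],
)

```text
t: 1.1
eef_pos: [0.494, 0.2146, 0.2309]
orientation: [[-0.956, 0.293, -0.001], [0.293, 0.956, -0.0], [0.0, -0.0, -1.0]]
ft_force: [1.2, 0.2, 0.5]
opening: 0.0424
```

>>> drive_tool(
  plan=[0.2,0,0,0.8,0,0,7,0.2,0,0,0.8,0,0,7,0.2,0,0,0.8,0,0,7,0.2,0,0,0.8,0,0,7,0.2,0,0,0.8,0,0,7,0.2,0,0,0.8,0,0,7,0.2,0,0,0.8,0,0,7,0.2,0,0,0.8,0,0,7,0.2,0,0,0.8,0,0,7,0.2,0,0,0.8,0,0,7,0.2,0,0,0,0,0,3,0.2,0,0,0,0,0,0],
)

```text
t: 2.1
eef_pos: [0.4927, 0.2162, 0.15]
orientation: [[0.003, 1.0, -0.002], [1.0, -0.003, -0.001], [-0.001, -0.002, -1.0]]
ft_force: [0.0, 0.0, -0.4]
opening: 0.034
```

```bash
cat >> h.py <<'E'
def wpts(n):
    """wrist picture, and the world point of every pixel (fisheye rays, depth along axis)"""
    s=monitor.read_state(); p,d=vision.camera('wrist'); c=vision.calibration('wrist')
    R=np.array(s['orientation']); t=np.array(s['eef_pos']); T=np.array(c['tool_from_camera'])
    v,u=np.mgrid[:480,:640]; x=(u-c['cx'])/c['fx']; y=(v-c['cy'])/c['fy']; th=np.hypot(x,y)+1e-9
    k=np.tan(th)/th
    P=np.stack([x*k*d,-y*k*d,-d],-1)
    W=(P@T[:3,:3].T+T[:3,3])@R.T+t
    save(n,p); np.savez(n,p=p,d=d,W=W); return p,d,W
E
python3 - <<'E'
from h import *
p,d,W=wpts('w1'); z=W[...,2]
m=(z>.03)&(z<.06)&(np.hypot(W[...,0]-.4935,W[...,1]-.2155)<.03)&(d>0)
q=W[m]; print(len(q),np.median(q,0)); 
mt=m&(z>.045); print(W[mt].mean(0),W[mt].min(0),W[mt].max(0)); vu=np.argwhere(m); print(vu.min(0),vu.max(0))
print(np.median(z[(d>0)&(np.abs(z)<.02)]))
E
```

```text
809 [0.493  0.2196 0.05  ]
[0.4933 0.218  0.0501] [0.4832 0.207  0.0454] [0.5035 0.2273 0.0523]
[218 317] [252 346]
0.0004964213941355267
```

View pics/w1.png

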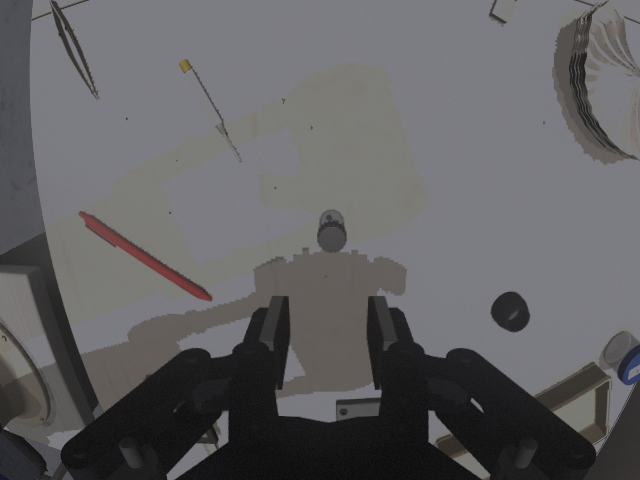

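>>> drive_tool(
  plan=[0.2,0.1,0.06,3.0,0,0,0,0.2,0,0,3.0,0,0,0,0.2,0,0,3.0,0,0,0,0.2,0,0,2.0,0,0,0,0.2,0,0,2.0,0,0,0,0.3,0,0,0,0,0,0,0.4,0,0,0,0,0,0,0.45,0,0,0,0,0,0,0.48,0,0,0,0,0,0,0.48,0,0,0,0,0,0],
)

```text
t: 2.98
eef_pos: [0.4949, 0.2178, 0.0233]
orientation: [[0.001, 1.0, 0.003], [1.0, -0.001, 0.001], [0.001, 0.003, -1.0]]
ft_force: [0.4, 1.0, 0.8]
opening: 0.022
```

```bash
python3 - <<'E'
from h import *
s=monitor.read_state();print(s['eef_pos'],s['opening'],s['ft_force'])
wpts('w2')
E
```

```text
[0.4949 0.2178 0.0233] 0.022028700647694084 [0.3608 1.0182 0.7571]
```

View pics/w2.png

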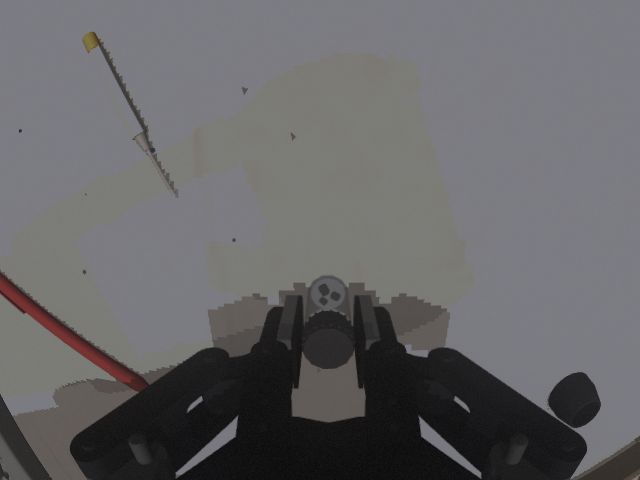

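>>> drive_tool(
  plan=[0.51,0,0,0,0,0,0,0.52,0,0,0,0,0,0,0.53,0,0,0,0,0,0],
)

```text
t: 3.28
eef_pos: [0.494, 0.2175, 0.0217]
orientation: [[0.001, 1.0, 0.001], [1.0, -0.001, 0.0], [0.0, 0.001, -1.0]]
ft_force: [0.1, -0.6, -0.3]
opening: 0.0201
```

>>> drive_tool(
  plan=[0.54,0,0,0,0,0,0,0.54,0,0,0,0,0,0],
)

```text
t: 3.45
eef_pos: [0.494, 0.2175, 0.0216]
orientation: [[0.001, 1.0, 0.001], [1.0, -0.001, 0.0], [0.0, 0.001, -1.0]]
ft_force: [0.3, -0.0, 2.3]
opening: 0.0199
```

>>> drive_tool(
  plan=[0.55,0,0,0,0,0,0,0.55,0,0,0,0,0,0],
)

```text
t: 3.62
eef_pos: [0.494, 0.2175, 0.0216]
orientation: [[0.001, 1.0, 0.0], [1.0, -0.001, 0.0], [0.0, 0.0, -1.0]]
ft_force: [-0.2, -0.2, 2.8]
opening: 0.0196
```

>>> drive_tool(
  plan=[0.555,0,0,-0.3,0,0,0,0.555,0,0,-0.7,0,0,0,0.555,0,0,-1,0,0,0,0.555,0,0,-1,0,0,0,0.555,0,0,-1,0,0,0,0.555,0,0,0,0,0,0],
)

```text
t: 4.12
eef_pos: [0.4954, 0.218, 0.0649]
orientation: [[0.001, 1.0, 0.005], [1.0, -0.001, 0.002], [0.002, 0.005, -1.0]]
ft_force: [0.2, 0.4, 0.5]
opening: 0.0196
```

```bash
python3 - <<'E'
from h import *
s=monitor.read_state();print(s['eef_pos'],s['opening'],s['ft_force'])
p,d,W=wpts('w3')
m=(np.hypot(W[...,0]-s['eef_pos'][0],W[...,1]-s['eef_pos'][1])<.013)&(d>0)&(np.abs(W[...,0]-s['eef_pos'][0])<.008)&(W[...,2]>.03)
q=W[m];print(len(q),np.percentile(q[:,2],[5,50,90,98]))
E
```

```text
[0.4954 0.218  0.0649] 0.019621817186785614 [0.2244 0.3697 0.482 ]
7104 [0.0574 0.102  0.1559 0.1587]
```

View pics/w3.png

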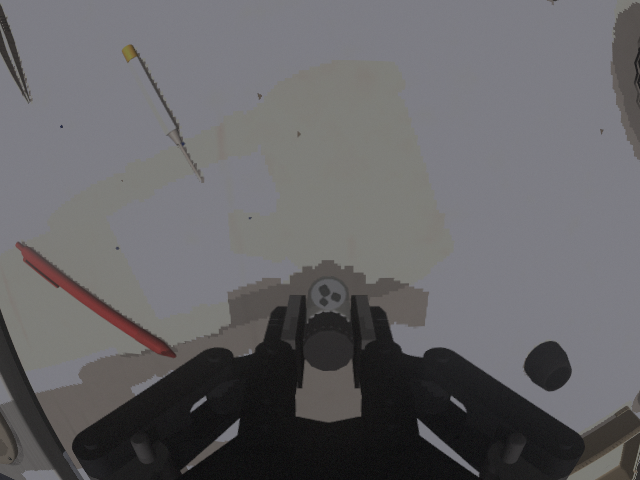

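>>> drive_tool(
  plan=[0.555,-1.5,0,-1.5,0,0,0,0.555,-2.5,0.35,-1.5,0,0,0,0.555,-3,0.35,-1.5,0,0,0,0.555,-3,0.35,-1.5,0,0,0,0.555,-3,0.35,-1.5,0,0,0,0.555,-3,0.35,-1,0,0,0,0.555,-3,0.35,0,0,0,0,0.555,-3,0.35,0,0,0,0,0.555,-3,0.35,0,0,0,0,0.555,-2.5,0.35,0,0,0,0,0.555,-1.5,0.35,0,0,0,0,0.555,-0.8,0,0,0,0,0],
)

```text
t: 5.17
eef_pos: [0.5285, -0.0827, 0.1457]
orientation: [[0.003, 1.0, -0.001], [1.0, -0.003, -0.0], [-0.0, -0.001, -1.0]]
ft_force: [-0.3, 0.1, -0.2]
opening: 0.0196
```

>>> drive_tool(
  plan=[0.555,0,0,0,0,0,0,0.555,0,0,0,0,0,0],
)

```text
t: 5.33
eef_pos: [0.5283, -0.0802, 0.1459]
orientation: [[0.002, 1.0, -0.001], [1.0, -0.002, 0.001], [0.001, -0.001, -1.0]]
ft_force: [-0.2, 0.6, -0.5]
opening: 0.0193
```

```bash
python3 - <<'E'
from h import *
s=monitor.read_state();print(s['eef_pos'],s['opening'],s['ft_force'])
p,d,W=wpts('w4'); z=W[...,2]
near=(d>0)&(np.abs(W[...,0]-.53)<.06)&(np.abs(W[...,1]+.03)<.12)
for a,b in [(-.004,.003),(.003,.007),(.007,.014),(.014,.02),(.02,.024),(.024,.03),(.03,.05),(.05,.07)]:
    m=near&(z>a)&(z<b); q=W[m]; print(a,b,len(q), q.min(0)[:2] if len(q) else '', q.max(0)[:2] if len(q) else '')
cv2.imwrite('pics/w4c.png',cv2.convertScaleAbs(cv2.resize(p[80:380,130:530,::-1],(800,600),interpolation=cv2.INTER_CUBIC),alpha=1.6))
E
```

```text
[ 0.5283 -0.0802  0.1459] 0.019282283982603052 [-0.1755  0.634  -0.4513]
-0.004 0.003 28107 [ 0.47 -0.15] [0.59 0.09]
0.003 0.007 12 [ 0.4704 -0.0381] [0.5816 0.0882]
0.007 0.014 8712 [ 0.4978 -0.15  ] [0.5606 0.0276]
0.014 0.02 145 [ 0.5021 -0.1393] [0.5547 0.0217]
0.02 0.024 1675 [ 0.5078 -0.1263] [0.5529 0.0058]
0.024 0.03 2820 [ 0.5091 -0.1258] [0.5531 0.0051]
0.03 0.05 162 [ 0.5139 -0.1001] [ 0.5443 -0.0499]
0.05 0.07 754 [ 0.5176 -0.1124] [ 0.5445 -0.0893]
```

View pics/w4c.png

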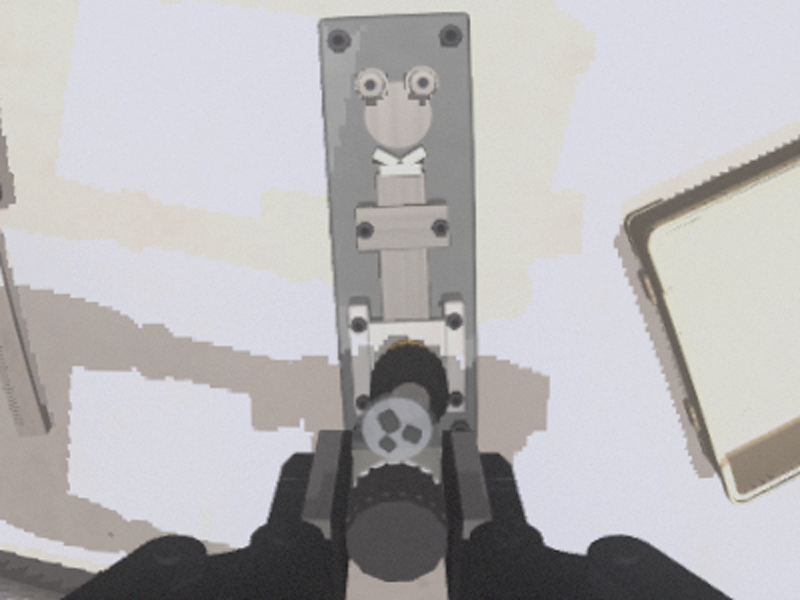

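```bash
python3 - <<'E'
from h import *
f=np.load('w4.npz');W=f['W'];z=W[...,2];p=f['p']
# base contour for yaw
m=(W[...,2]>.006)&(W[...,2]<.014)&(np.abs(W[...,0]-.53)<.045)&(W[...,1]>-.06)&(W[...,1]<.04)
L=[];Rr=[]
for y in np.arange(-.045,.022,.004):
    q=W[m&(np.abs(W[...,1]-y)<.002)]; L.append((y,np.percentile(q[:,0],1)));Rr.append((y,np.percentile(q[:,0],99)))
L=np.array(L);Rr=np.array(Rr)
l=np.polyfit(*L.T,1);r=np.polyfit(*Rr.T,1);print('edges',l,r,'mid x at -.01',(np.polyval(l,-.01)+np.polyval(r,-.01))/2, 'yend',W[m][:,1].max())
# posts
zm=(z>.0215)&(z<.029)&(W[...,1]>-.005)&(W[...,1]<.02)&(np.abs(W[...,0]-.53)<.03)
n,lab,st,ce=cv2.connectedComponentsWithStats(zm.astype(np.uint8))
for i in range(1,n):
    if st[i,4]>20: q=W[lab==i]; print('post',st[i],q.mean(0),q.min(0),q.max(0))
def ray(u,v,zz,s):
    c=vision.calibration('wrist');T=np.array(c['tool_from_camera']);R=s[1]
    x=(u-c['cx'])/c['fx'];y=(v-c['cy'])/c['fy'];th=np.hypot(x,y);k=np.tan(th)/th
    w=R@(T[:3,:3]@[x*k,-y*k,-1]);o=R@T[:3,3]+s[0];return o+w*(zz-o[2])/w[2]
st=monitor.read_state();s=(np.array(st['eef_pos']),np.array(st['orientation']))
for nm,u,v,zz in [('pL',371,84,.025),('pR',423,81,.025),('noseL tip',375,153,.0235),('noseR tip',424,152,.0235),('nose vertex',400,160,.0235)]:
    print(nm,ray(u/2+130,v/2+80,zz,s))
E
```

```text
edges [-0.0478  0.4992] [-0.0479  0.5539] mid x at -.01 0.5270495431750376 yend 0.027636920697179462
post [309 115  13  15 148] [0.5178 0.     0.0254] [ 0.5133 -0.0049  0.0222] [0.5219 0.0051 0.028 ]
post [334 114  14  15 155] [0.5355 0.0008 0.0254] [ 0.5309 -0.0042  0.0223] [0.5401 0.0058 0.0273]
pL [0.518  0.0006 0.025 ]
pR [0.5362 0.0016 0.025 ]
noseL tip [ 0.5193 -0.0242  0.0235]
noseR tip [ 0.5367 -0.0238  0.0235]
nose vertex [ 0.5282 -0.0267  0.0235]
```

```bash
python3 - <<'E'
from h import *
f=np.load('w4.npz');W=f['W'];d=f['d']
st=monitor.read_state();t=np.array(st['eef_pos']);R=np.array(st['orientation']);print(t,st['opening'])
c=vision.calibration('wrist');T=np.array(c['tool_from_camera'])
for nm,u,v,h in [('captop',397,533,-.0284),('bottom',397,428,.0216)]:
    x=(u/2+130-c['cx'])/c['fx'];y=(v/2+80-c['cy'])/c['fy'];th=np.hypot(x,y);k=np.tan(th)/th
    w=T[:3,:3]@[x*k,-y*k,-1];print(nm,T[:3,3]+w*(h-T[2,3])/w[2])
Q=(W-t)@R
m=(np.abs(Q[...,1])<.008)&(np.abs(Q[...,0])<.02)&(d>0)&(Q[...,2]<-.022)&(Q[...,2]>-.033)
print('captop pts tool',m.sum(),np.median(Q[m],0),Q[m].min(0),Q[m].max(0))
E
```

```text
[ 0.5283 -0.0798  0.1461] 0.019392945542833214
captop [ 0.0016 -0.0013 -0.0284]
bottom [-0.0016 -0.0013  0.0216]
captop pts tool 1880 [ 0.0019 -0.0005 -0.0284] [-0.0124 -0.008  -0.033 ] [ 0.0108  0.008  -0.022 ]
```

>>> drive_tool(
  plan=[0.555,0,0,0,0,0,-2.7,0.555,1.5,0.08,0,0,0,0,0.555,2,0.08,0,0,0,0,0.555,2,0.08,0,0,0,0,0.555,1.18,0,0,0,0,0,0.555,0,0,2,0,0,0,0.555,0,0,2.5,0,0,0,0.555,0,0,2.5,0,0,0,0.555,0,0,1.5,0,0,0,0.555,0,0,0.5,0,0,0,0.555,0,0,0,0,0,0,0.555,0,0,0,0,0,0],
)

```text
t: 6.38
eef_pos: [0.5281, -0.0134, 0.0571]
orientation: [[-0.047, 0.999, 0.001], [0.999, 0.047, -0.0], [-0.0, 0.001, -1.0]]
ft_force: [-0.1, -0.1, -0.6]
opening: 0.0191
```

>>> drive_tool(
  plan=[0.555,0,0,0,0,0,0,0.555,0,0,0,0,0,0],
)

```text
t: 6.55
eef_pos: [0.5288, -0.0138, 0.0581]
orientation: [[-0.046, 0.999, 0.003], [0.999, 0.046, -0.0], [-0.0, 0.003, -1.0]]
ft_force: [-0.7, 0.4, -0.0]
opening: 0.0197
```

```bash
python3 - <<'E'
from h import *
s=monitor.read_state();print(s['eef_pos'],s['opening'],s['ft_force'])
p,d,W=wpts('w5'); z=W[...,2]
R=np.array(s['orientation']);Q=(W-np.array(s['eef_pos']))@R
zm=(z>.0215)&(z<.029)&(np.abs(W[...,1]-.001)<.012)&(np.abs(W[...,0]-.527)<.03)&(d>0)
n,lab,st,ce=cv2.connectedComponentsWithStats(zm.astype(np.uint8))
for i in range(1,n):
    if st[i,4]>60: q=Q[lab==i]; print('post in tool',st[i],q.mean(0),q.min(0),q.max(0))
cv2.imwrite('pics/w5c.png',cv2.convertScaleAbs(cv2.resize(p[180:400,190:470,::-1],(760,597),interpolation=cv2.INTER_CUBIC),alpha=1.6))
E
```

```text
[ 0.5288 -0.0138  0.0581] 0.019657233444384588 [-0.6623  0.3869 -0.0434]
post in tool [301 244  19  21 292] [ 0.0152 -0.0108  0.033 ] [ 0.0097 -0.0154  0.0312] [ 0.0197 -0.0061  0.0364]
post in tool [336 245  20  20 296] [0.0151 0.0075 0.0331] [0.0098 0.0025 0.031 ] [0.0196 0.0123 0.0364]
```

View pics/w5c.png

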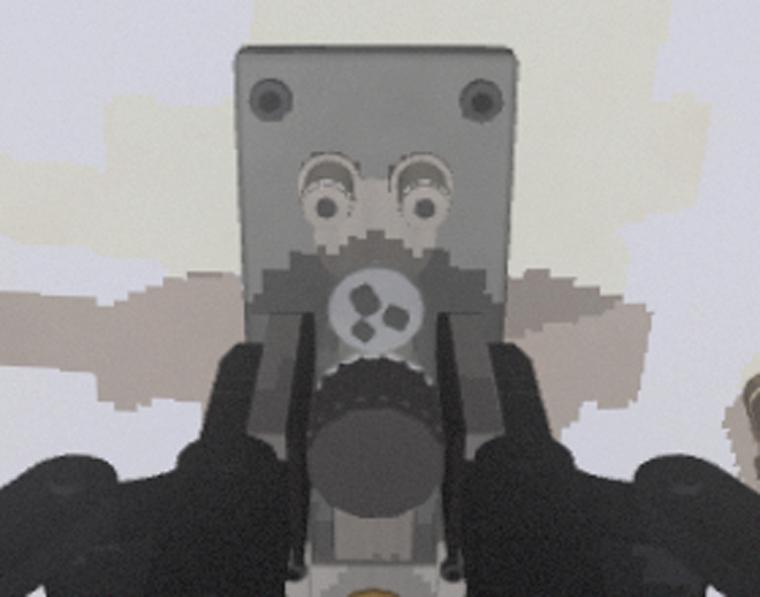

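>>> drive_tool(
  plan=[0.555,0.15,0,0.3,0,0,0,0.555,0,0,0.7,0,0,0,0.555,0,0,0.7,0,0,0,0.555,0,0,0.4,0,0,0,0.555,0,0,0,0,0,0,0.555,0,0,0,0,0,0],
)

```text
t: 7.1
eef_pos: [0.5273, -0.0123, 0.0345]
orientation: [[-0.046, 0.999, -0.001], [0.999, 0.046, 0.0], [0.0, -0.001, -1.0]]
ft_force: [-0.6, -0.1, -1.2]
opening: 0.0196
```

>>> drive_tool(
  plan=[0.555,0,0,0.2,0,0,0,0.555,0,0,0,0,0,0],
)

```text
t: 7.27
eef_pos: [0.5278, -0.0123, 0.0332]
orientation: [[-0.046, 0.999, -0.0], [0.999, 0.046, 0.0], [0.0, 0.0, -1.0]]
ft_force: [-0.2, -0.2, -0.3]
opening: 0.0192
```

>>> drive_tool(
  plan=[0.555,0,0,0.1,0,0,0,0.555,0,0,0,0,0,0],
)

```text
t: 7.43
eef_pos: [0.5278, -0.0123, 0.0323]
orientation: [[-0.046, 0.999, 0.0], [0.999, 0.046, 0.0], [0.0, 0.0, -1.0]]
ft_force: [0.6, -0.3, -0.7]
opening: 0.0193
```

>>> drive_tool(
  plan=[0.555,0,0,0.06,0,0,0,0.555,0,0,0,0,0,0],
)

```text
t: 7.6
eef_pos: [0.5278, -0.0123, 0.0317]
orientation: [[-0.046, 0.999, 0.0], [0.999, 0.046, 0.0], [-0.0, 0.0, -1.0]]
ft_force: [-0.0, -0.6, -0.2]
opening: 0.0195
```

>>> drive_tool(
  plan=[0.555,0,0,0.05,0,0,0,0.555,0,0,0,0,0,0],
)

```text
t: 7.77
eef_pos: [0.5279, -0.0123, 0.0317]
orientation: [[-0.046, 0.999, 0.0], [0.999, 0.046, -0.0], [-0.0, 0.0, -1.0]]
ft_force: [-0.2, 0.6, 2.0]
opening: 0.0193
```

>>> drive_tool(
  plan=[0.555,0,0,0.04,0,0,0,0.555,0,0,0,0,0,0],
)

```text
t: 7.93
eef_pos: [0.5279, -0.0123, 0.0317]
orientation: [[-0.046, 0.999, 0.001], [0.999, 0.046, -0.0], [-0.0, 0.001, -1.0]]
ft_force: [-2.6, 0.2, 4.9]
opening: 0.0198
```

>>> drive_tool(
  plan=[0.555,0,0,-0.05,0,0,0,0.54,0,0,0,0,0,0,0.53,0,0,0,0,0,0,0.52,0,0,0,0,0,0,0.51,0,0,0,0,0,0,0.49,0,0,0,0,0,0,0.45,0,0,0,0,0,0,0.35,0,0,0,0,0,0,0.25,0,0,0,0,0,0,0.2,0,0,0,0,0,0,0.2,0,0,0,0,0,0],
)

```text
t: 8.85
eef_pos: [0.5278, -0.0123, 0.0313]
orientation: [[-0.046, 0.999, 0.0], [0.999, 0.046, -0.0], [-0.0, 0.0, -1.0]]
ft_force: [0.3, 0.4, -1.0]
opening: 0.0343
```

```bash
python3 - <<'E'
from h import *
s=monitor.read_state();print(s['eef_pos'],s['opening'],s['ft_force'])
p,d,W=wpts('w6')
cv2.imwrite('pics/w6c.png',cv2.convertScaleAbs(cv2.resize(p[180:400,190:470,::-1],(760,597),interpolation=cv2.INTER_CUBIC),alpha=1.6))
E
```

```text
[ 0.5278 -0.0123  0.0313] 0.03425716412515308 [ 0.2729  0.4192 -0.9817]
```

View pics/w6c.png

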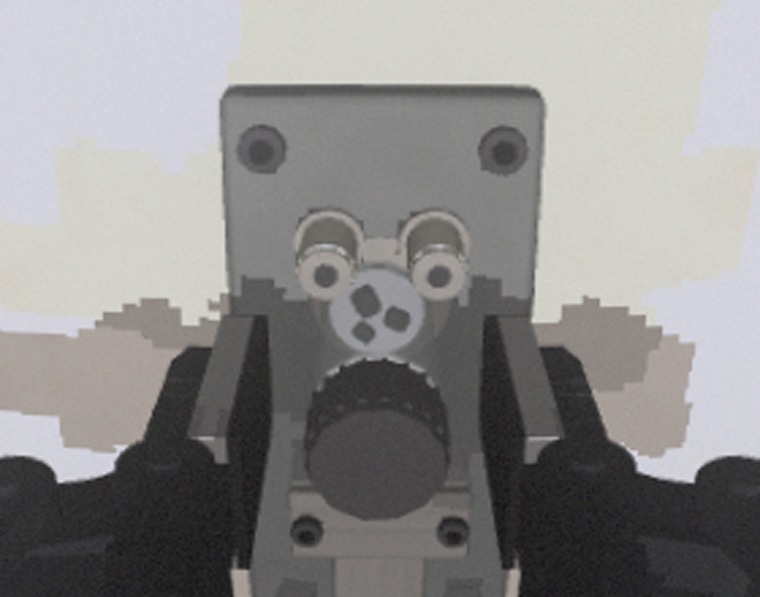

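>>> drive_tool(
  plan=[0.2,0,0,-1.5,0,0,0,0.2,0,0,-2.5,0,0,0,0.2,0,0,-3,0,0,0,0.2,0,0,-3,0,0,0,0.1,0,0,-2,0,0,0,0.1,-2,0,0,0,0,-7,0.1,-2,-0.25,0,0,0,-7,0.1,-2,-0.49,0,0,0,-7,0.1,-2,-0.77,0,0,0,-7,0.1,-1,-0.53,0,0,0,-7,0.1,0,0,0,0,0,-7,0.1,0,0,0,0,0,-7],
)

```text
t: 9.9
eef_pos: [0.532, -0.1067, 0.1512]
orientation: [[-0.787, 0.617, -0.0], [0.617, 0.787, 0.0], [0.0, -0.0, -1.0]]
ft_force: [0.3, -0.3, -1.1]
opening: 0.0387
```

>>> drive_tool(
  plan=[0.1,0,0,0,0,0,-7,0.1,0,0,0,0,0,-7,0.1,0,0,0,0,0,-7,0.1,0,0,0,0,0,-7,0.1,0,0,0,0,0,-7,0.1,0,0,0,0,0,-7,0.1,0,0,0,0,0,-7,0.1,0,0,0,0,0,-7,0.1,0,0,0,0,0,-7,0.1,0,0,0,0,0,-7,0.1,0,0,0,0,0,-7,0.1,0,0,0,0,0,-4],
)

```text
t: 10.9
eef_pos: [0.5321, -0.1057, 0.1512]
orientation: [[-0.731, -0.682, -0.0], [-0.682, 0.731, -0.0], [0.0, 0.0, -1.0]]
ft_force: [0.4, 0.8, -0.3]
opening: 0.0385
```

```bash
python3 - <<'E'
from h import *
s=monitor.read_state();R=np.array(s['orientation']);t=np.array(s['eef_pos']);print(t,R,s['opening'],s['joints'])
p,d,W=wpts('w7'); z=W[...,2]
m=(z>.055)&(z<.067)&(np.hypot(W[...,0]-.532,W[...,1]+.103)<.03)&(d>0)
print('head',m.sum(),W[m].mean(0),W[m].min(0),W[m].max(0))
mv=(z>.053)&(z<.067)&(np.hypot(W[...,0]-.5274,W[...,1]+.0125)<.02)&(d>0)
print('vial top',mv.sum(),W[mv].mean(0) if mv.any() else '')
print('delta in tool',R.T@(np.r_[W[m].mean(0)[:2],0]-np.r_[t[:2],0]))
vu=np.argwhere(m).mean(0).astype(int); a,b=vu
a0=max(0,min(a-60,360));b0=b-80
print(vu); cv2.imwrite('pics/w7c.png',cv2.convertScaleAbs(cv2.resize(p[a0:a0+120,b0:b0+160,::-1],(800,600),interpolation=cv2.INTER_CUBIC),alpha=1.8))
E
```

```text
[ 0.5321 -0.1057  0.1512] [[-0.7314 -0.6819 -0.    ]
 [-0.6819  0.7314 -0.    ]
 [ 0.      0.     -1.    ]] 0.038493846478581145 [-0.2588 -0.0651  1.5295 -0.      1.6772 -2.5799]
head 1233 [ 0.5298 -0.1044  0.061 ] [ 0.5173 -0.1172  0.055 ] [ 0.5443 -0.0899  0.064 ]
vial top 533 [ 0.5249 -0.0148  0.0595]
delta in tool [0.0008 0.0025 0.    ]
[245 330]
```

View pics/w7c.png

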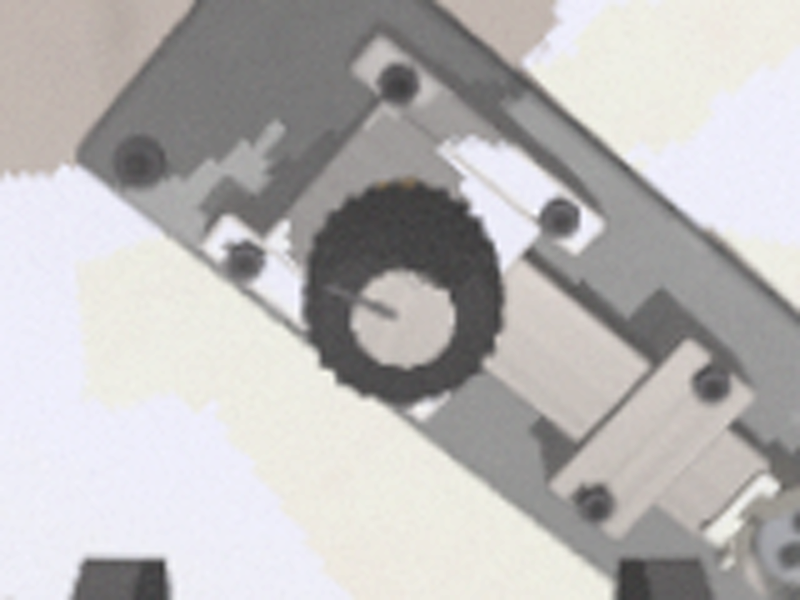

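>>> drive_tool(
  plan=[0.1,-0.16,0.24,2,0,0,0,0.1,0,0,3,0,0,0,0.1,0,0,3,0,0,0,0.1,0,0,2,0,0,0,0.1,0,0,1,0,0,0,0.2,0,0,0,0,0,0,0.3,0,0,0,0,0,0,0.33,0,0,0,0,0,0,0.36,0,0,0,0,0,0,0.36,0,0,0,0,0,0],
)

```text
t: 11.78
eef_pos: [0.5326, -0.1031, 0.0431]
orientation: [[-0.736, -0.677, 0.003], [-0.677, 0.736, -0.001], [-0.002, -0.003, -1.0]]
ft_force: [0.1, 0.6, -0.7]
opening: 0.0269
```

>>> drive_tool(
  plan=[0.38,0,0,0,0,0,0,0.38,0,0,0,0,0,0],
)

```text
t: 11.95
eef_pos: [0.5322, -0.1031, 0.0422]
orientation: [[-0.736, -0.677, 0.002], [-0.677, 0.736, -0.001], [-0.001, -0.002, -1.0]]
ft_force: [1.0, -0.5, -0.4]
opening: 0.0263
```

>>> drive_tool(
  plan=[0.4,0,0,0,0,0,0,0.4,0,0,0,0,0,0],
)

```text
t: 12.12
eef_pos: [0.5324, -0.1032, 0.0422]
orientation: [[-0.736, -0.677, 0.002], [-0.677, 0.736, -0.001], [-0.001, -0.002, -1.0]]
ft_force: [1.3, -1.8, 3.2]
opening: 0.026
```

>>> drive_tool(
  plan=[0.41,0,0,0,0,0,0,0.42,0,0,0,0,0,0,0.42,0,0,0,0,0,3,0.42,0,0,0,0,0,6,0.42,0,0,0,0,0,6,0.42,0,0,0,0,0,6,0.42,0,0,0,0,0,6,0.42,0,0,0,0,0,6,0.42,0,0,0,0,0,6,0.42,0,0,0,0,0,6],
)

```text
t: 12.95
eef_pos: [0.5324, -0.1032, 0.0423]
orientation: [[-0.999, 0.046, 0.002], [0.046, 0.999, -0.001], [-0.002, -0.001, -1.0]]
ft_force: [1.4, -1.6, 4.5]
opening: 0.0253
```

```bash
python3 - <<'E'
from h import *
s=monitor.read_state();print(s['eef_pos'],s['opening'],s['ft_force'],s['wrist_torque'],s['joints'][5])
p,d,W=wpts('w8')
cv2.imwrite('pics/w8c.png',cv2.convertScaleAbs(cv2.resize(p[220:420,195:461,::-1],(798,600),interpolation=cv2.INTER_CUBIC),alpha=1.8))
E
```

```text
[ 0.5324 -0.1032  0.0423] 0.025282286698555832 [ 1.3727 -1.5526  4.4623] [-0.3563 -0.3085  0.073 ] -1.778334885395084
```

View pics/w8c.png

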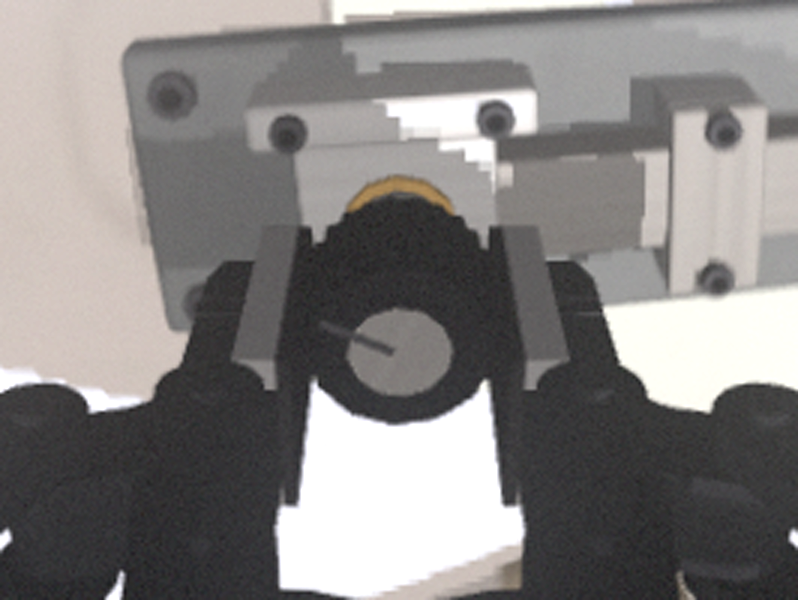

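>>> drive_tool(
  plan=[0.42,0,0,0,0,0,6,0.42,0,0,0,0,0,6,0.42,0,0,0,0,0,6,0.42,0,0,0,0,0,6,0.42,0,0,0,0,0,6,0.42,0,0,0,0,0,6,0.42,0,0,0,0,0,6,0.42,0,0,0,0,0,6,0.42,0,0,0,0,0,6,0.42,0,0,0,0,0,6,0.42,0,0,0,0,0,6,0.42,0,0,0,0,0,6],
)

```text
t: 14.0
eef_pos: [0.5323, -0.103, 0.0422]
orientation: [[-0.265, 0.964, 0.002], [0.964, 0.265, -0.0], [-0.001, 0.002, -1.0]]
ft_force: [2.2, -1.8, 4.5]
opening: 0.0251
```

```bash
cat >> h.py <<'E'
def index(n):
    """angle of the dark index line in the tool (deg, image x=tool y, up=tool x); world angle; holder-relative"""
    s=monitor.read_state(); p,d,W=wpts(n); g=p.mean(2); cu,cv_=328.3,337.5
    a=np.radians(np.arange(0,360,2)); 
    pr=np.array([[g[int(round(cv_-r*np.sin(t)*.95)),int(round(cu+r*np.cos(t)))] for r in np.arange(8,14)] for t in a]).mean(1)
    pi=np.array([[g[int(round(cv_-r*np.sin(t)*.95)),int(round(cu+r*np.cos(t)))] for r in np.arange(18,25)] for t in a]).mean(1)
    R=np.array(s['orientation']); 
    for nm,q in (('min',pr.argmin()),('outer max',pi.argmax())):
        t=a[q]; w=R@[np.sin(t),np.cos(t),0]; W_=np.degrees(np.arctan2(w[1],w[0]))
        print(nm,np.degrees(t),'world',W_,'rel holder',(W_-92.7)%360)
    print('tool y world',np.degrees(np.arctan2(R[1,1],R[0,1])),'j6',s['joints'][5],'F',s['ft_force'],'T',s['wrist_torque'],'open',s['opening'],s['eef_pos'],s['t'])
E
python3 -c "
from h import *
f=np.load('w8.npz')['p'].mean(2); print(f[326:350:2,296:350:3].astype(int))
index('w9')"
```

```text
[[ 24  27  29  27  25  25  28  62  69  69  69  68  72  70  61  28  31  27]
 [ 21  25  38  39  32  29  30  69  69  69  70  69  72  69  69  61  28  28]
 [ 24  29  31  39  41  37  72  70  70  69  68  71  69  69  69  68  30  25]
 [ 24  26  23  27  33  37  40  55  71  69  70  70  68  70  69  70  44  25]
 [ 27  27  28  26  29  45  56  42  42  60  70  71  69  69  68  69  68  29]
 [ 23  28  29  27  29  56  70  66  51  40  54  68  68  69  69  69  69  28]
 [ 29  27  29  28  27  62  69  70  69  62  66  69  69  68  69  69  70  28]
 [ 26  26  27  30  29  51  71  70  69  71  70  69  68  67  68  71  69  27]
 [ 25  29  27  23  25  34  71  69  69  73  70  68  68  68  70  69  55  29]
 [ 29  30  29  27  30  29  70  69  71  72  69  69  70  70  70  70  30  29]
 [ 28  62  31  29  28  27  43  69  69  69  69  70  70  69  70  49  31  29]
 [ 29 123  29  29  29  30  32  51  71  71  69  70  70  68  63  29  29  29]]
min 164.0 world 179.3450003339864 rel holder 86.6450003339864
outer max 160.0 world 175.34499294533128 rel holder 82.64499294533128
tool y world 15.345024314835506 j6 -0.5216773447074972 F [ 2.1662 -1.7718  4.4969] T [-0.2092 -0.2804  0.0522] open 0.025113247932205388 [ 0.5323 -0.103   0.0422] 14.0
```

>>> drive_tool(
  plan=[0.42,0,0,0,0,0,6,0.42,0,0,0,0,0,6,0.42,0,0,0,0,0,6,0.42,0,0,0,0,0,6,0.42,0,0,0,0,0,6,0.42,0,0,0,0,0,6,0.42,0,0,0,0,0,6,0.42,0,0,0,0,0,6,0.42,0,0,0,0,0,6,0.42,0,0,0,0,0,6,0.42,0,0,0,0,0,4],
)

```text
t: 14.97
eef_pos: [0.5327, -0.1029, 0.0422]
orientation: [[0.751, 0.661, 0.003], [0.661, -0.751, -0.0], [0.002, 0.002, -1.0]]
ft_force: [3.4, -1.3, 4.2]
opening: 0.0251
```

```bash
python3 -c "
from h import *
index('w10')"
```

```text
min 162.0 world 113.34312961540341 rel holder 20.64312961540341
outer max 162.0 world 113.34312961540341 rel holder 20.64312961540341
tool y world -48.65688029211314 j6 0.5954187548044003 F [ 3.3909 -1.3053  4.1595] T [-0.2142 -0.603   0.036 ] open 0.02509027915191477 [ 0.5327 -0.1029  0.0422] 14.9667
```

>>> drive_tool(
  plan=[0.42,0,0,0,0,0,4,0.42,0,0,0,0,0,4,0.42,0,0,0,0,0,4,0.42,0,0,0,0,0,4],
)

```text
t: 15.35
eef_pos: [0.5328, -0.103, 0.0423]
orientation: [[0.902, 0.431, 0.003], [0.431, -0.902, -0.001], [0.003, 0.002, -1.0]]
ft_force: [3.5, -1.4, 4.4]
opening: 0.0255
```

```bash
python3 -c "
from h import *
index('w11')"
```

```text
min 162.0 world 97.55672944861963 rel holder 4.856729448619632
outer max 162.0 world 97.55672944861963 rel holder 4.856729448619632
tool y world -64.44332056787238 j6 0.8708900339172975 F [ 3.5411 -1.3727  4.3544] T [-0.3114 -0.6832  0.1243] open 0.025521353690573984 [ 0.5328 -0.103   0.0423] 15.35
```

>>> drive_tool(
  plan=[0.42,0,0,0,0,0,4,0.42,0,0,0,0,0,4,0.42,0,0,0,0,0,4,0.42,0,0,0,0,0,0],
)

```text
t: 15.73
eef_pos: [0.5321, -0.1032, 0.042]
orientation: [[0.972, 0.236, 0.001], [0.236, -0.972, -0.001], [0.001, 0.001, -1.0]]
ft_force: [2.5, -3.2, 5.2]
opening: 0.0251
```

```bash
python3 -c "
from h import *
index('w12')"
```

```text
min 168.0 world 91.6386413491855 rel holder 358.9386413491855
outer max 170.0 world 93.63864064487586 rel holder 0.9386406448758606
tool y world -76.36136013665578 j6 1.0787541113617367 F [ 2.5055 -3.1502  5.1702] T [-0.4288 -0.3673  0.115 ] open 0.025076001128828098 [ 0.5321 -0.1032  0.042 ] 15.7333
```

>>> drive_tool(
  plan=[0.42,0,0,0,0,0,4,0.42,0,0,0,0,0,4,0.42,0,0,0,0,0,4,0.42,0,0,0,0,0,0],
)

```text
t: 16.12
eef_pos: [0.5318, -0.1032, 0.0416]
orientation: [[1.0, 0.029, 0.0], [0.029, -1.0, -0.001], [0.0, 0.001, -1.0]]
ft_force: [1.0, -2.9, 5.3]
opening: 0.0253
```

```bash
python3 -c "
from h import *
index('w13')"
```

```text
min 176.0 world 87.67046439488898 rel holder 354.97046439488895
outer max 284.0 world -164.32951803845157 rel holder 102.97048196154844
tool y world -88.32953498630727 j6 1.2875846229960386 F [ 1.0272 -2.9025  5.2822] T [-0.4532 -0.3644 -0.0199] open 0.025261961391862393 [ 0.5318 -0.1032  0.0416] 16.1167
```

>>> drive_tool(
  plan=[0.42,0,0,0,0,0,5,0.42,0,0,0,0,0,5,0.42,0,0,0,0,0,5,0.42,0,0,0,0,0,0,0.42,0,0,0,0,0,0],
)

```text
t: 16.58
eef_pos: [0.5312, -0.1029, 0.0412]
orientation: [[0.974, -0.226, -0.001], [-0.226, -0.974, -0.0], [-0.001, 0.0, -1.0]]
ft_force: [0.1, -2.3, 5.2]
opening: 0.025
```

```bash
python3 -c "
from h import *
index('w14')
def line(n):
    p=np.load(n+'.npz')['p'].mean(2)
    m=np.zeros((480,640),np.uint8); y,x=np.mgrid[:480,:640]
    disc=(np.hypot(x-328.3,(y-337.5))<14)
    q=np.argwhere(disc&(p<57)); print(n,len(q),'dark centroid off',q.mean(0)-[337.5,328.3]);
    c=q.mean(0); u,s,v=np.linalg.svd(q-c); print(' line dir deg',np.degrees(np.arctan2(-v[0,0],v[0,1]))%180, s)
for n in ('w9','w10','w11','w12','w13','w14'): line(n)
"
```

```text
min 186.0 world 82.91861297764927 rel holder 350.2186129776493
outer max 256.0 world 152.91859773481846 rel holder 60.21859773481846
tool y world -103.08138469073403 j6 1.545091797613784 F [ 0.0811 -2.3443  5.2126] T [-0.3686  0.0061 -0.0352] open 0.025024430289429644 [ 0.5312 -0.1029  0.0412] 16.5833
w9 44 dark centroid off [-0.6591 -7.2545]
 line dir deg 128.53112600702866 [37.9835 14.8002]
w10 36 dark centroid off [-1.9722 -7.9667]
 line dir deg 160.04819347201303 [19.8079  5.3498]
w11 36 dark centroid off [-2.  -7.8]
 line dir deg 161.21570398558626 [20.5381  5.309 ]
w12 44 dark centroid off [ 1.7727 -6.8455]
 line dir deg 121.40491554100336 [47.1252 17.6877]
w13 47 dark centroid off [ 3.5    -5.6617]
 line dir deg 129.5453880338458 [52.5145 19.8765]
w14 52 dark centroid off [ 5.6538 -4.6462]
 line dir deg 134.47377431933813 [54.4724 22.7441]
```

```bash
cat >> h.py <<'E'
def idx3(n):
    f=np.load(n+'.npz'); p=f['p'].astype(float).mean(2); W=f['W']
    y,x=np.mgrid[:480,:640]; reg=(np.hypot(x-328,y-337)<19)
    b=((p>58)&reg).astype(np.uint8); k,l,s,c=cv2.connectedComponentsWithStats(b); i=1+s[1:,4].argmax()
    cn,_=cv2.findContours((l==i).astype(np.uint8),0,2); hull=cv2.convexHull(max(cn,key=len)); (cx,cy),ax,an=cv2.fitEllipse(hull)
    m=np.zeros_like(b); cv2.fillPoly(m,[hull],1); m=cv2.erode(m,np.ones((3,3),np.uint8))
    q=np.argwhere((m>0)&(p<60)); e=q.mean(0)
    def P(v,u):  # world from local affine fit of W over the disc
        s_=np.argwhere(l==i); A=np.c_[s_,np.ones(len(s_))]; C=np.linalg.lstsq(A,W[l==i],rcond=None)[0]; return np.r_[v,u,1]@C
    a,b_=P(cy,cx),P(*e); w=b_-a; ang=np.degrees(np.arctan2(w[1],w[0]))
    print(n,'disc',(cx,cy),ax,'dark',len(q),'centre',a,'r mm',np.hypot(*w[:2])*1e3,'rel holder',(ang-92.7+180)%360-180)
E
python3 -c "
from h import *
for n in ('w8','w9','w10','w11','w12','w13','w14'): idx3(n)"
```

```text
w8 disc (327.87823486328125, 336.9613342285156) (28.233074188232422, 33.60664367675781) dark 46 centre [ 0.5303 -0.1033  0.0624] r mm 3.467985410182803 rel holder 158.21558141528038
w9 disc (328.24981689453125, 337.34710693359375) (27.739049911499023, 33.67940902709961) dark 48 centre [ 0.5308 -0.1029  0.0621] r mm 3.539742187077247 rel holder 82.07559398706627
w10 disc (328.3310852050781, 337.59942626953125) (28.448471069335938, 33.59666442871094) dark 45 centre [ 0.5314 -0.103   0.0624] r mm 3.600246387539956 rel holder 20.952367729090128
w11 disc (328.36505126953125, 337.495361328125) (28.16279411315918, 33.82612228393555) dark 47 centre [ 0.5312 -0.1033  0.0619] r mm 3.66130758511587 rel holder 5.242204400831724
w12 disc (328.3500671386719, 336.4651794433594) (28.50684928894043, 33.713890075683594) dark 43 centre [ 0.5315 -0.1032  0.0625] r mm 3.604853408218201 rel holder 2.3552428186459906
w13 disc (328.1690673828125, 336.2091369628906) (28.36199951171875, 33.85552215576172) dark 39 centre [ 0.5314 -0.1033  0.0623] r mm 3.6277087029183837 rel holder 9.130302627232453
w14 disc (328.2844543457031, 335.66265869140625) (28.691871643066406, 33.963478088378906) dark 40 centre [ 0.5313 -0.1035  0.0623] r mm 3.664885615570692 rel holder 5.405195971037017
```

>>> drive_tool(
  plan=[0.42,0,0,0,0,0,-6,0.42,0,0,0,0,0,-6,0.42,0,0,0,0,0,-6,0.42,0,0,0,0,0,-6,0.42,0,0,0,0,0,-6,0.42,0,0,0,0,0,-6,0.42,0,0,0,0,0,-6,0.42,0,0,0,0,0,-6,0.42,0,0,0,0,0,-6,0.42,0,0,0,0,0,-6,0.42,0,0,0,0,0,-6,0.42,0,0,0,0,0,-6],
)

```text
t: 17.63
eef_pos: [0.5317, -0.1043, 0.0412]
orientation: [[0.514, 0.858, 0.0], [0.858, -0.514, -0.003], [-0.002, 0.002, -1.0]]
ft_force: [2.7, -7.6, 3.2]
opening: 0.025
```

>>> drive_tool(
  plan=[0.42,0,0,0,0,0,-6,0.42,0,0,0,0,0,-6,0.42,0,0,0,0,0,-6,0.42,0,0,0,0,0,0,0.42,0,0,0,0,0,0,0.42,0,0,0,0,0,0],
)

```text
t: 18.13
eef_pos: [0.5321, -0.1044, 0.0412]
orientation: [[0.228, 0.974, 0.001], [0.974, -0.228, -0.003], [-0.003, 0.002, -1.0]]
ft_force: [2.9, -7.9, 2.6]
opening: 0.0252
```

```bash
python3 -c "
from h import *
index('w15'); idx3('w15'); wpts('w16'); idx3('w16')
p,d=vision.camera('side'); c=p[190:290,300:400]; q,d=vision.camera('top'); t=q[225:275,285:385]
save('fin',np.hstack([cv2.resize(c,(400,400),interpolation=2),cv2.resize(t,(400,400),interpolation=2)]))"
```

```text
min 188.0 world 174.81330374004693 rel holder 82.11330374004693
outer max 256.0 world -117.18695821359276 rel holder 150.11304178640722
tool y world -13.186680403398594 j6 -0.024525198606164002 F [ 2.9215 -7.8507  2.595 ] T [-1.3116 -0.5542  0.0095] open 0.025151070286517398 [ 0.5321 -0.1044  0.0412] 18.1333
w15 disc (328.39691162109375, 335.69061279296875) (27.979923248291016, 34.07944869995117) dark 45 centre [ 0.5311 -0.1028  0.0623] r mm 3.456249389021776 rel holder 92.597580410641
w16 disc (328.40679931640625, 335.6905517578125) (28.0787410736084, 34.04289627075195) dark 42 centre [ 0.531 -0.103  0.062] r mm 3.586995122585948 rel holder 96.50864223794918
```

View pics/fin.png

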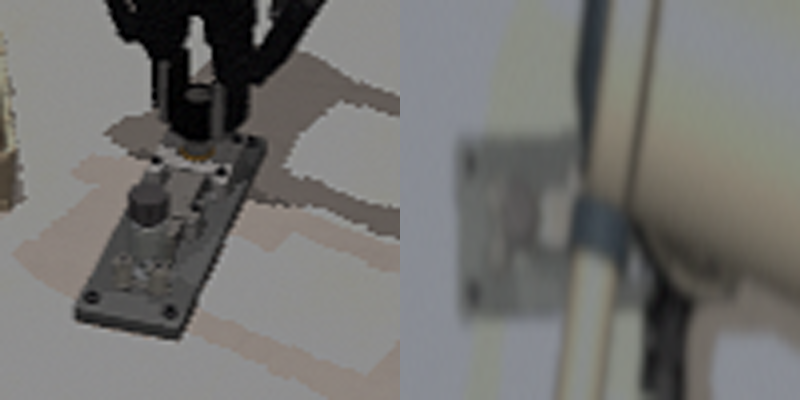

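```bash
python3 -c "
from h import *
print(monitor.read_state()['t']); print(bot.sign_off())"
```

```text
18.3333
the job is handed in; nothing more can be done
None
```

I mounted the vial in the nest, seated the thumbscrew, backed it off a quarter turn, and handed the job in at 18.3 s with the gripper still holding the screw.

- **Vial:** I picked it up with a partial finger closure, about 1 mm tighter than the glass, instead of the full grip. The grip force itself cannot be measured. I set it down until contact at the height expected for standing on the base (TCP z 0.0317 m) and let go there. The last side picture shows it upright between the jaw and the posts.
- **Seating:** I turned the screw clockwise about 200°. It then stopped at the index aligned with the holder's x axis, while the gripper slipped round it for nearly 40° of further turning. Index readings at the stop scattered between 2° and 9°.
- **Back-off:** The tool then turned back 89.9°. The index read 92.6° and 96.5°, about 89° from the seat, and the line kept its place in the gripper to within 2°, so I found no slip.
- **Disagreements:** My first index readings during the slip drifted to about −10°, because they ignored the slanted view; the corrected ones are those above. The wrist camera's sideways positions were 1–2 mm off the tool's, so I lined up the vial by comparing it with the posts in the same picture.
- **At hand-in:** About 8 N of side force was left on the screw head. The final top view of the nest was mostly hidden by the arm.

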